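# Pop the sample reader's push-push hatch

## Robot

A 7-joint arm with a two-finger parallel gripper is mounted at the origin on the work surface. World frame = base frame: x ahead of the robot, y to its left, z up, the work surface at z = 0. Lengths are in m, angles in rad, forces in N, time in s.
With the tool pointing down it reaches from about 0.425 to 0.875 m from the base axis. Payload 4.7 kg.
Tool frame: the origin (TCP) lies midway between the tips of the shut fingers; the grasp point (between the pads) lies 19 mm behind it; z points along the fingers, x is the direction in which the jaws open and shut, and the axes are right-handed (so a half turn about z gives the same grasp; the last joint's range is limited). The gripper opens to 87 mm and grips with 3 to 60 N. Pads are 19 mm wide; open, the fingers measure 117 mm over their backs; the gripper's body (75 mm by 190 mm) begins 51 mm behind the grasp point.
Start: joints at [1.36, 0.321, -0.07, 1.45, 0.023, 1.371, -0.057], TCP at [0.145, -0.634, 0.184] pointing down, gripper open.
Joint ranges: [-2.86, 2.86], [-0.3, 2.09], [-1.38, 1.24], [0.06, 2.45], [-1.56, 4.7], [0.09, 2.05], [-2.69, 2.69]. Speed limits (rad/s): [2.57, 2.57, 3.14, 3.14, 3.14, 3.14, 3.14].

## Interface

Orientations are given as a rotation vector (axis times angle).
In Python, from bench import get_state, eyes, ticket gives the robot as it stands.
- The arm moves only by the tool carry_out, never from a script. Its argument "motion" is a list of rows, each a list of 2 entries, a list of its own where there are three numbers: the shift along the world's x, y, z in m, then the turn about the world's z in rad. A call has 1 to 20 rows; each row is the pose to reach, as a shift and turn from the pose commanded when the call began; what a row does not reach only later rows make up. A row lasts 1/10 s, in which the tool goes at most 50 mm and 8.59 degrees, less where a joint would pass 70% of its speed; a pose out of reach is approached as far as the arm can. A call with a gripper value outside its range is refused whole. "grip" is the gripper command: -1 is fully open, 1 is shut, values between are in proportion, set as the call begins (left out, the last holds). The fingers move at their own pace and stop on an object; "squeeze" is the grip in N (left out, the last holds). Time passes only in rows, so rows that repeat a pose let the fingers close. It gives the time, the measured TCP pose, the force and the opening at its end, in the units of the state.
- get_state(): the state, without advancing time (a new reading comes with each control period).
- eyes.get_image(name): name is "scene" or "top"; returns a dict with "pixels" (400x640x3 uint8, blue, green, red), "mtx" (3x3 intrinsics, pixels), "dist_coeffs" ([k1, k2, p1, p2, k3] as OpenCV has them; the pictures are not rectified), "extrinsics" (4x4, takes a point from camera to world coordinates). Camera axes: x right, y down, z forward; pixel columns grow to the right and rows downward; lengths in m; the calibration is good to about 2 mm. A picture is of the moment at which its call begins. There is no depth.
- ticket.close_job(): hands the job in, once; it reports no verdict.
The state is a dict: "time": time; "joint_positions": joint angles; "qd": joint speeds; "joint_torque": joint torques, N m; "position": TCP position; "tool_rot": TCP orientation; "ft_force": force on the tool from outside, world axes, zero at the start; "torque": the same for the moment, N m; "grip_width": opening from 0.0 (shut) to 1.0 (fully open).
Only numpy, scipy, OpenCV 4.12 (cv2) and the standard library are available. Lean on these libraries where they do the work, as an engineer would, in place of code of your own. Each camera call takes 0.05 s, during which the arm holds its last target. There are 200 camera calls.

## Task

Open the sample reader (the larger, white box) for its next sample: with the closed fingertips press the ribbed front edge of its big hatch down until the push-push latch lets go, one press only because a second one shuts it again. Then take the hand away so that the hatch pops up, and see that it stays open by itself before you finish. Leave the smaller hatch of the lamp supply shut, and do not move or pick up the vial, the magnetic base or the wash bottle.

Things in the scene. Friction and masses are not known exactly. Their poses are not given: they have to be found in the camera images.
- reader: Sample reader: white box fixed to the table, 200 x 190 mm, 80 mm high. Origin: centre of its underside, +z up; its front (-x side: display strip, three keys) faces the robot, turned up to 0.45 rad. Its deck has a hatch 72 (x) x 96 (y) x 10 mm, covering x = -11 to +61 mm, y = -48 to +48 mm, its top 7 mm above the deck (87 mm above the table), hinged along its rear edge (+61 mm).
- reader_hatch_press (a point): Where to press: on the upper surface of the reader's hatch, in the middle of its width, 13 mm behind its free front edge (three dark ribs), 59 mm in front of the hinge axis. It rides on the hatch; shut, its axes are those of the reader.
- reader_hatch (a joint): Reader's hatch, rad about its rear edge: 0 shut; negative when pressed in (2 to 4 N at the press point; hard stop at -0.105, 6 mm down there). The latch lets go at -0.065 (4 mm); as the finger withdraws, a spring swings the hatch up to its stop at 1.15 within 2.5 s, front edge then 70 mm above the deck; a finger left above blocks it. Pressed fully down again, it latches shut.
- reader_latch (a joint): Follower inside the reader's latch (cannot be seen or touched), in m: about 0 while latched, up to +0.012 once the press has released it, about -0.010 after the hatch has popped up (and until it is latched again).
- supply: Lamp supply: grey box fixed to the table, 150 x 140 mm and 80 mm high, with seven cooling fins (to 94 mm above the table) along the rear of its deck and a knob on its front. Origin at the centre of its underside, front on its -x side. Either box may be the left one.
- supply_hatch (a joint): Angle of the supply's small hatch (48 x 52 mm, same kind of latch) in rad: 0 shut; it must stay shut.
- vial: Amber sample vial with a white cap, 24 mm in diameter, 48 mm high, 30 g, standing on the reader's deck beside the hatch, on its left (+y) side. Origin at the centre of its underside.
- magbase: Magnetic base: steel block 50 x 45 x 45 mm with a 12 mm post to 155 mm above the table, 0.8 kg, standing between the two boxes. Origin at the centre of its underside.
- washbottle: White wash bottle with a red cap, 60 mm in diameter, 140 mm high, 0.25 kg, standing between the two boxes, farther out. Origin at the centre of its underside.
Things that resemble listed ones, but are neither listed nor needed, are in the scene too. Leave any purple, turquoise or yellow look-alike of the magbase alone.

How it is judged:
By the outcome, as a careful person would: the job done as asked, in the order asked, and still so for the second after the job is handed in, with the robot touching nothing.
It also fails if it takes over 29 s, if anything falls off the work surface, if the arm or the gripper's body presses on something with over 40 N, if the wrist force passes 120 N, or if a joint passes its speed limit or range.

## Working session

There is one attempt and no reset: what is moved stays moved. The work goes in short steps, Python scripts to look and compute and a tool call to move; the robot and the scene stay as the last step left them, time stands still between calls to the robot, and variables do not carry over. Pictures are saved under pics/ and viewed, about 8 in all and at most 12, crops included, and the job is handed in when it is done.

Besides the shell and the picture viewer there is one more tool, called after "Emit:" as name(argument=value, ...), one argument or row to a line, values as JSON. carry_out: Moves the arm, as the interface text tells. Its arguments: {"type":"object","properties":{"motion":{"type":"array","items":{"type":"array"}},"grip":{"type":"number"},"squeeze":{"type":"number"}},"required":["motion"]}

```bash
mkdir -p pics; cat > h.py <<'E'
import numpy as np, cv2
from bench import get_state, eyes, ticket
def snap(n,f=None):
    d=eyes.get_image(n); d={k:np.array(v) for k,v in d.items()}
    if f: cv2.imwrite('pics/'+f,d['pixels']); np.savez('pics/'+f+'.npz',**d)
    return d
def plane(d,uv,z):
    p=cv2.undistortPoints(np.array(uv,float).reshape(-1,1,2),d['mtx'],d['dist_coeffs']).reshape(-1,2)
    E=d['extrinsics']; r=np.c_[p,np.ones(len(p))]@E[:3,:3].T; o=E[:3,3]
    return o+r*((z-o[2])/r[:,2])[:,None]
def proj(d,P):
    E=np.linalg.inv(d['extrinsics']); 
    return cv2.projectPoints(np.array(P,float).reshape(-1,1,3),cv2.Rodrigues(E[:3,:3])[0],E[:3,3],d['mtx'],d['dist_coeffs'])[0].reshape(-1,2)
E
python3 - <<'E'
from h import *
a=snap('top','t1.png');b=snap('scene','s1.png')
s=get_state();print(s)
for d in(a,b):print(d['extrinsics'].round(3).tolist())
E
```

```text
{'time': 0.1, 'joint_positions': array([ 1.36009739,  0.32177031, -0.07008062,  1.45153351,  0.02262365,
        1.37076032, -0.05690954]), 'qd': array([ 5.08618382e-04, -1.33990206e-04, -5.47634245e-04, -4.27707299e-03,
       -2.94559559e-05, -2.15752250e-03, -1.36069570e-04]), 'joint_torque': array([-2.72259849e-04, -4.92572773e+01, -4.05872539e-01, -3.13400888e+01,
       -6.40078518e-02,  3.94184003e-02,  8.00581847e-05]), 'position': array([ 0.14471051, -0.63313535,  0.18296675]), 'tool_rot': array([-2.45585547e+00,  1.95763948e+00,  2.17586209e-03]), 'ft_force': array([ 0.39326328,  0.62847134, -0.10983958]), 'torque': array([0.03817222, 0.00264997, 0.01189309]), 'grip_width': 1.0016379593328206}
[[-0.013, -0.992, 0.125, 0.419], [-1.0, 0.014, 0.003, 0.032], [-0.005, -0.125, -0.992, 0.984], [0.0, 0.0, 0.0, 1.0]]
[[-0.703, 0.604, -0.375, 0.888], [0.711, 0.608, -0.354, 0.359], [0.014, -0.516, -0.857, 0.867], [0.0, 0.0, 0.0, 1.0]]
```

View pics/t1.png

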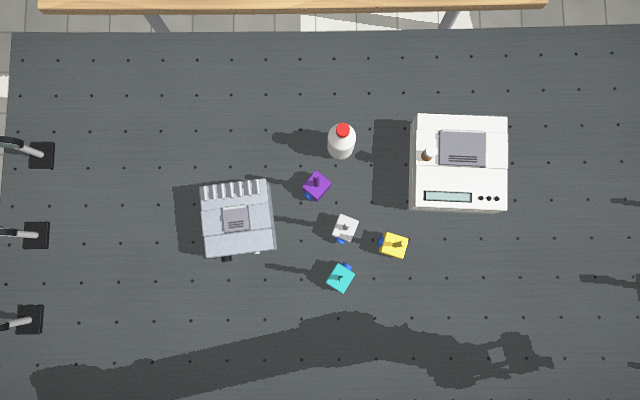

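View pics/s1.png

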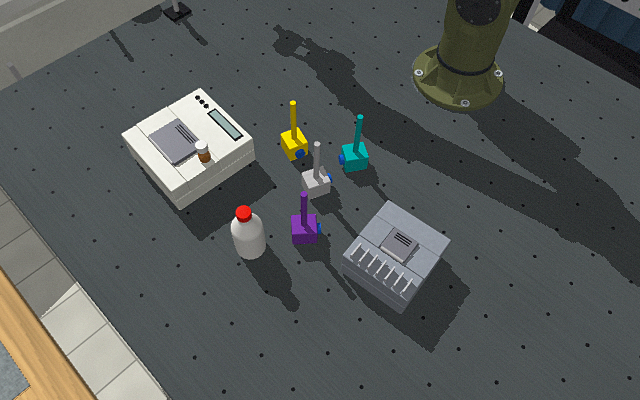

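The top picture shows the white reader at about (460,162), with its big grey hatch at (462,148), ribs near (462,157) and the vial at (427,155). The grey supply, with fins, has its small hatch at (235,219). The scene view shows the same: reader hatch (175,142), supply hatch (399,243).
Possible mix-ups are the reader hatch (462,148), the supply hatch (235,219) and the reader's display (448,197). I choose the big hatch on the white box.

```bash
python3 - <<'E'
from h import *
def ld(f): return dict(np.load('pics/'+f+'.npz'))
a=ld('t1.png');b=ld('s1.png')
for d,(x,y),n in((a,(462,145),'t'),(b,(170,142),'s')):
    im=d['pixels'].astype(int); g=cv2.cvtColor(d['pixels'],cv2.COLOR_BGR2GRAY)
    print(n,im[y,x])
    m=(np.abs(im-im[y,x]).max(2)<28).astype(np.uint8)
    m=cv2.morphologyEx(m,cv2.MORPH_CLOSE,np.ones((5,5)))
    _,l,st,c=cv2.connectedComponentsWithStats(m,connectivity=4); k=l[y,x]
    cs=max(cv2.findContours((l==k).astype(np.uint8),0,1)[0],key=cv2.contourArea)
    q=cv2.boxPoints(cv2.minAreaRect(cs)) if n=='t' else cv2.approxPolyDP(cs,6,True).reshape(-1,2)
    P=plane(d,q,.087); print(st[k],q.round(1).tolist(),P.round(4).tolist(),P.mean(0).round(4))
    print('edges',np.linalg.norm(P-np.roll(P,-1,0),axis=1).round(4), 'ang',[np.arctan2(*(v[1::-1])).round(3) for v in np.roll(P,-1,0)-P])
# ribs
    cv2.drawContours(d['pixels'],[q.astype(int)],-1,(0,0,255),1)
t=cv2.resize(a['pixels'][100:225,395:525],None,fx=4,fy=4); cv2.imwrite('pics/c1.png',t)
E
```

```text
t [174 166 164]
[ 430  130   56   38 1687] [[429.5, 164.60000610351562], [431.79998779296875, 129.5], [487.20001220703125, 133.10000610351562], [484.79998779296875, 168.3000030517578]] [[0.6111, -0.1908, 0.087], [0.686, -0.1988, 0.087], [0.6759, -0.313, 0.087], [0.6014, -0.304, 0.087]] [ 0.6436 -0.2516  0.087 ]
edges [0.0754 0.1147 0.0751 0.1136] ang [np.float64(-0.107), np.float64(-1.659), np.float64(3.021), np.float64(1.486)]
s [147 140 137]
[ 145  118   61   53 1512] [[177, 118], [145, 135], [177, 170], [205, 152]] [[0.6075, -0.3056, 0.087], [0.6813, -0.3149, 0.087], [0.6878, -0.1991, 0.087], [0.6216, -0.195, 0.087]] [ 0.6495 -0.2537  0.087 ]
edges [0.0744 0.116  0.0664 0.1115] ang [np.float64(-0.126), np.float64(1.515), np.float64(3.08), np.float64(-1.697)]
```

View pics/c1.png

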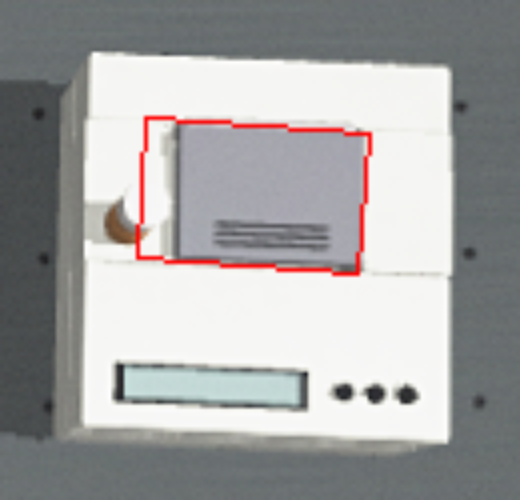

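The crop confirms the hatch with its three ribs at crop (272,236), which is image (463,159). My outline also took in shadow on the left; the hatch's true left edge is at crop x≈180. I'll correct that using those edges.

```bash
python3 - <<'E'
from h import *
a=dict(np.load('pics/t1.png.npz'))
f=lambda q:np.array(q)/4+[395,100]-.375
P=plane(a,f([[180,125],[365,132],[361,271],[178,260],[272,236],[215,223],[328,226],[215,245],[328,248]]),.087)
print(P[:,:2].round(4).tolist(),'edges',np.linalg.norm(P[:4]-np.roll(P[:4],-1,0),axis=1).round(4))
D=plane(a,f([[91,53],[451,66],[449,443],[83,428]]),.080)
print('deck',D[:,:2].round(4).tolist(),np.linalg.norm(D-np.roll(D,-1,0),axis=1).round(4),D.mean(0))
for Q in(P[:4],D): 
    v=Q[0]-Q[1]+Q[3]-Q[2]; w=Q[0]-Q[3]+Q[1]-Q[2]; print('yaw',-np.arctan2(v[0],v[1]),np.arctan2(w[1],w[0]))
    y=-np.arctan2(v[0],v[1]); c=Q.mean(0)[:2]; u=np.array([np.cos(y),np.sin(y)])
    print('press',c-u*(.023 if Q is not D else -.002))
E
```

```text
[[0.6826, -0.2148], [0.6771, -0.3104], [0.6034, -0.3042], [0.6108, -0.2106], [0.6226, -0.2596], [0.63, -0.2306], [0.6274, -0.2886], [0.6184, -0.23], [0.6158, -0.288]] edges [0.0957 0.0739 0.0938 0.072 ]
deck [[0.7247, -0.1716], [0.7139, -0.3598], [0.5142, -0.3461], [0.5246, -0.1596]] [0.1885 0.2001 0.1868 0.2005] [ 0.61936291 -0.25926548  0.08      ]
yaw -0.06795800687351942 -0.07163842238672893
press [ 0.62053265 -0.25843914]
yaw -0.056339808482496596 -0.06383883800580718
press [ 0.62135974 -0.2593781 ]
```

Emit:
carry_out(
  motion=[
    [[0.03, 0.024, 0.0], 0.0],
    [[0.065, 0.05, 0.0], 0.0],
    [[0.1, 0.08, 0.0], -0.05],
    [[0.135, 0.105, 0.0], -0.1],
    [[0.17, 0.133, 0.0], -0.15],
    [[0.205, 0.16, 0.0], -0.2],
    [[0.24, 0.188, 0.0], -0.25],
    [[0.275, 0.215, 0.0], -0.29],
    [[0.31, 0.243, 0.0], -0.29],
    [[0.345, 0.27, 0.0], -0.29],
    [[0.38, 0.298, 0.0], -0.29],
    [[0.41, 0.322, 0.0], -0.29],
    [[0.44, 0.345, 0.0], -0.29],
    [[0.46, 0.36, -0.01], -0.29],
    [[0.47, 0.37, -0.03], -0.29],
    [[0.476, 0.374, -0.05], -0.29],
    [[0.476, 0.374, -0.06], -0.29],
    [[0.476, 0.374, -0.06], -0.29],
    [[0.476, 0.374, -0.06], -0.29],
  ],
  grip=1,
)

```text
time: 2.0
position: [0.6205, -0.2607, 0.1244]
tool_rot: [2.146, -2.294, 0.001]
ft_force: [-0.0, -0.5, 1.4]
grip_width: 0.007
```

```bash
python3 - <<'E'
from h import *
a=snap('top','t2.png');b=snap('scene','s2.png')
s=get_state();print({k:np.round(s[k],4) for k in('time','position','tool_rot','ft_force','grip_width')})
A=cv2.resize(a['pixels'][90:230,390:530],(480,480));B=cv2.resize(b['pixels'][50:210,100:260],(480,480))
M=np.hstack([A,B]);cv2.imwrite('pics/c2.png',cv2.resize(M,(800,400)))
E
```

```text
{'time': np.float64(2.1), 'position': array([ 0.6211, -0.2609,  0.1254]), 'tool_rot': array([-2.1461,  2.2938, -0.0034]), 'ft_force': array([-0.1722, -1.0577, -0.2766]), 'grip_width': np.float64(0.008)}
```

View pics/c2.png

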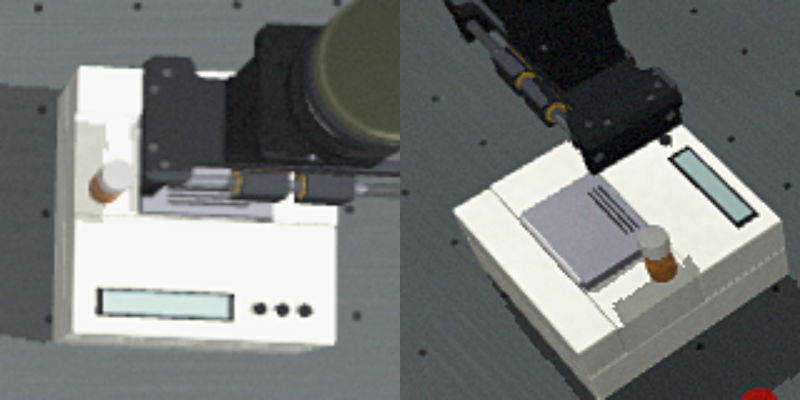

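The gripper is above the hatch with the vial clear at crop (108,182). The fingers are hidden behind the body. I'm going down to just above contact.

Emit:
carry_out(
  motion=[
    [[0.0, 0.002, -0.015], 0.0],
    [[0.0, 0.002, -0.025], 0.0],
    [[0.0, 0.002, -0.03], 0.0],
    [[0.0, 0.002, -0.034], 0.0],
    [[0.0, 0.002, -0.034], 0.0],
    [[0.0, 0.002, -0.034], 0.0],
  ],
)

```text
time: 2.7
position: [0.621, -0.2577, 0.0901]
tool_rot: [-2.148, 2.293, -0.0]
ft_force: [-1.0, -0.2, -0.5]
grip_width: 0.006
```

```bash
python3 - <<'E'
from h import *
s=get_state();print({k:np.round(s[k],4) for k in('time','position','ft_force')})
E
```

```text
{'time': np.float64(2.7), 'position': array([ 0.621 , -0.2577,  0.0901]), 'ft_force': array([-1.0184, -0.2165, -0.5224])}
```

Emit:
carry_out(
  motion=[
    [[0.0, 0.0, -0.002], 0.0],
    [[0.0, 0.0, -0.004], 0.0],
    [[0.0, 0.0, -0.005], 0.0],
    [[0.0, 0.0, -0.006], 0.0],
    [[0.0, 0.0, -0.007], 0.0],
    [[0.0, 0.0, -0.008], 0.0],
    [[0.0, 0.0, -0.0085], 0.0],
    [[0.0, 0.0, -0.0085], 0.0],
    [[0.0, 0.0, -0.0085], 0.0],
  ],
)

```text
time: 3.6
position: [0.6209, -0.2577, 0.0815]
tool_rot: [2.148, -2.293, 0.0]
ft_force: [0.2, 0.1, 0.4]
grip_width: 0.002
```

Emit:
carry_out(
  motion=[
    [[0.0, 0.0, -0.0005], 0.0],
    [[0.0, 0.0, -0.001], 0.0],
    [[0.0, 0.0, -0.001], 0.0],
  ],
)

```text
time: 3.9
position: [0.6208, -0.2577, 0.0804]
tool_rot: [2.148, -2.293, -0.0]
ft_force: [0.7, -0.1, -0.0]
grip_width: 0.004
```

```bash
python3 - <<'E'
from h import *
F=[]
for i in range(4):
    b=snap('scene','s3.png' if i==3 else None);s=get_state();F.append(np.r_[s['ft_force'],s['position']])
print(np.round(F,4))
cv2.imwrite('pics/c3.png',cv2.resize(b['pixels'][60:180,110:270],(800,600)))
E
```

```text
[[ 0.4902 -0.7935 -0.1376  0.6208 -0.2577  0.0804]
 [-0.1319  0.6464 -0.3604  0.6209 -0.2577  0.0805]
 [-0.2015  0.0257 -0.5923  0.6209 -0.2577  0.0805]
 [-0.2727 -0.7134 -0.0123  0.6209 -0.2577  0.0805]]
```

View pics/c3.png

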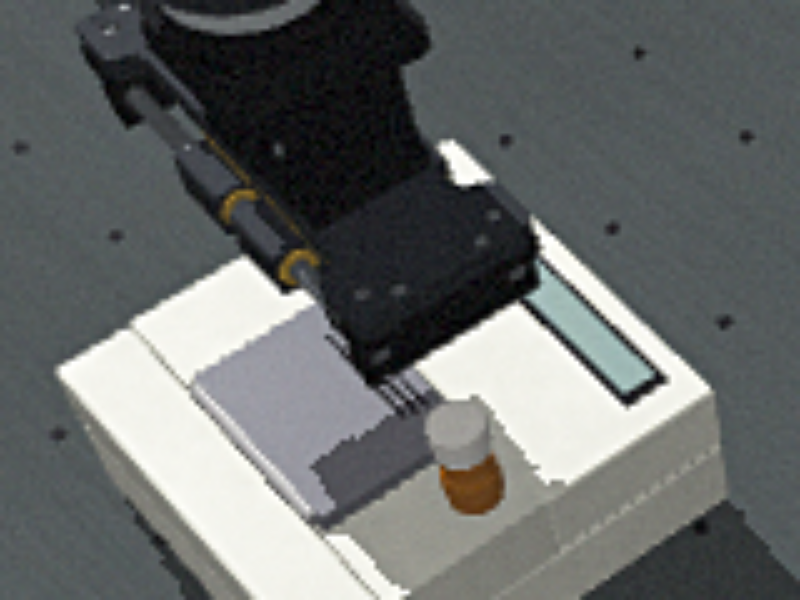

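The picture shows the hand over the front of the hatch with the rib ends visible at crop (405,390), and the vial untouched. I feel no force yet, so I'm continuing the same stroke downward in small steps.

Emit:
carry_out(
  motion=[
    [[0.0, 0.0, -0.0005], 0.0],
    [[0.0, 0.0, -0.001], 0.0],
    [[0.0, 0.0, -0.001], 0.0],
  ],
)

```text
time: 4.4
position: [0.6208, -0.2576, 0.0794]
tool_rot: [2.148, -2.292, -0.0]
ft_force: [0.3, -0.2, -0.9]
grip_width: 0.004
```

```bash
python3 - <<'E'
from h import *
s=get_state();print(s['ft_force'],s['position'],s['torque'],s['joint_torque'].round(2))
a=snap('top','t4.png')
o=dict(np.load('pics/t1.png.npz'));
# displacement of visible things, scene view: hatch left part vs deck (phase correlation)
A=dict(np.load('pics/s1.png.npz'));B=dict(np.load('pics/s3.png.npz'))
P=[[.6209,-.2577,.0805],[.6209,-.2577,.15]]
print('tcp scene',proj(B,P),'top',proj(a,P))
x0,x1,y0,y1=115,215,100,175
M=np.hstack([cv2.resize(d['pixels'][y0:y1,x0:x1],(400,300),interpolation=0) for d in(A,B)])
M2=np.hstack([cv2.resize(d['pixels'][110:185,415:515],(400,300),interpolation=0) for d in(o,a)])
cv2.imwrite('pics/c4.png',np.vstack([M,M2]))
E
```

```text
[ 0.28569083 -0.20153122 -0.94583574] [ 0.62078781 -0.25762535  0.07936747] [-0.00089593  0.03543412 -0.00049607] [-1.000e-02 -5.300e+01 -4.610e+00 -2.958e+01 -3.000e-02 -8.000e-02
 -0.000e+00]
tcp scene [[186.63612002 136.31063141]
 [179.04870163 113.80745365]] top [[460.77446046 160.16447636]
 [472.00763206 152.08064528]]
```

View pics/c4.png

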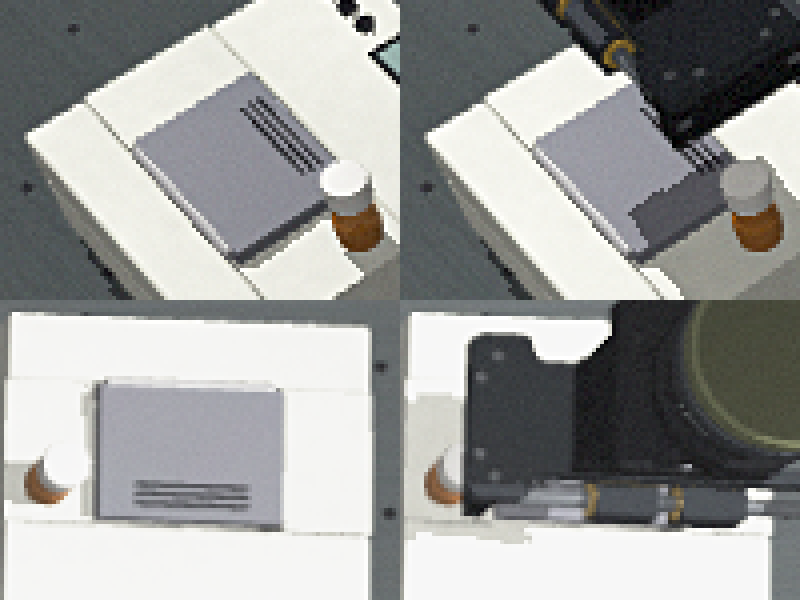

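```bash
python3 - <<'E'
from h import *
A=dict(np.load('pics/s1.png.npz'));B=snap('scene','s4.png')
F=[]
for i in range(10):
    snap('scene'); s=get_state(); F.append(np.r_[s['ft_force'],s['torque'],s['position'][2]])
print(np.mean(F,0).round(3),np.std(F,0).round(3))
M=np.hstack([cv2.resize(d['pixels'][118:172,165:205],(400,540),interpolation=0) for d in(A,B)])
for k in(0,400):
    for y in range(0,540,50): cv2.line(M,(k,y),(k+8,y),(0,0,255),1)
cv2.imwrite('pics/c5.png',M)
E
```

```text
[ 0.092  0.132 -0.173  0.014  0.019 -0.003  0.08 ] [0.527 0.511 0.46  0.022 0.03  0.024 0.   ]
```

View pics/c5.png

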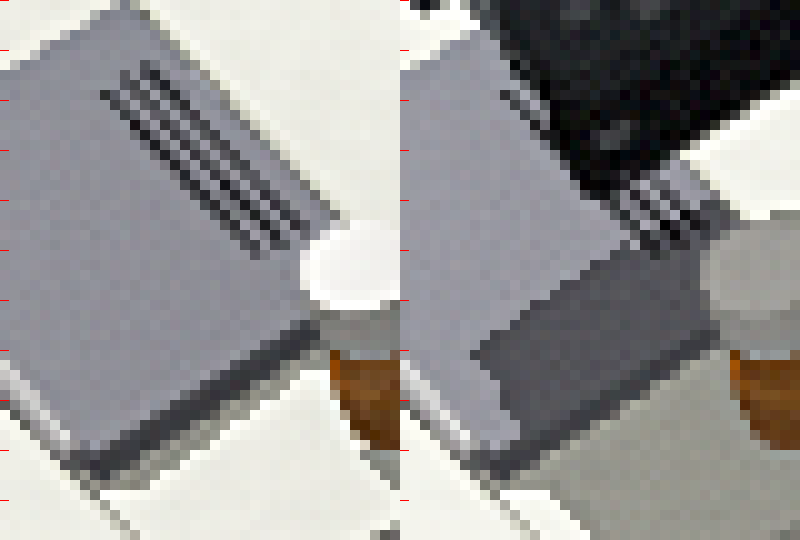

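The ribs sit on the same pixels as before (rib ends at zoom (255,250) in both), so the hatch has not been pressed, even though the reported z is 79 mm. Next I triangulate the gripper body's corners to see where the hand really is.

```bash
python3 - <<'E'
from h import *
a=dict(np.load('pics/t4.png.npz'));b=dict(np.load('pics/s3.png.npz'))
def tri(p,q):
    Ps=[];
    for d,u in((a,p),(b,q)):
        Ps.append((cv2.undistortPoints(np.array([[u]],float),d['mtx'],d['dist_coeffs']).ravel(),np.linalg.inv(d['extrinsics'])[:3]))
    X=cv2.triangulatePoints(Ps[0][1],Ps[1][1],Ps[0][0],Ps[1][0]).ravel();X=X[:3]/X[3]
    return X.round(4),proj(a,X).round(1)-p,proj(b,X).round(1)-q
print('-x+y',tri((432.5,163),(217,110)))
print('+x+y',tri((432.5,120),(182,128)))
print('hatch RR',tri((486,132.5),(145.5,134.5)));print('hatch FR',tri((485,167.5),(177,118.5)));print('rib L ends mid',tri((448.7,158.1),(192,140.8)))
print('rib R ends mid',tri((477,158.9),(177.5,125.3)))
E
```

```text
-x+y (array([ 0.5885, -0.1667,  0.208 ]), array([[ 0.3, -0.3]]), array([[0.4, 0.1]]))
+x+y (array([ 0.6633, -0.1662,  0.2222]), array([[ 0.2, -0.2]]), array([[0.3, 0.1]]))
hatch RR (array([ 0.6789, -0.3123,  0.0877]), array([[ 0.9, -0.8]]), array([[1.2, 0.4]]))
hatch FR (array([ 0.6055, -0.3079,  0.0812]), array([[ 0.6, -0.5]]), array([[0.7, 0.2]]))
rib L ends mid (array([ 0.6238, -0.2303,  0.0926]), array([[ 0.5, -0.4]]), array([[0.6, 0.2]]))
rib R ends mid (array([ 0.6202, -0.2872,  0.0902]), array([[-0.3,  0.3]]), array([[-0.4, -0.1]]))
```

Emit:
carry_out(
  motion=[
    [[0.0, 0.0, -0.002], 0.0],
    [[0.0, 0.0, -0.004], 0.0],
    [[0.0, 0.0, -0.004], 0.0],
  ],
)

```text
time: 5.3
position: [0.6205, -0.2576, 0.0749]
tool_rot: [2.148, -2.292, -0.001]
ft_force: [0.1, -0.4, 0.2]
grip_width: 0.003
```

Emit:
carry_out(
  motion=[
    [[0.0, 0.0, -0.002], 0.0],
    [[0.0, 0.0, -0.003], 0.0],
    [[0.0, 0.0, -0.003], 0.0],
  ],
)

```text
time: 5.6
position: [0.6207, -0.2576, 0.0722]
tool_rot: [2.148, -2.292, -0.0]
ft_force: [-0.8, 0.3, -0.1]
grip_width: 0.004
```

```bash
python3 - <<'E'
from h import *
F=[]
for i in range(4):
    b=snap('scene','s5.png' if i==3 else None);s=get_state();F.append(np.r_[s['ft_force'],s['position']])
print(np.round(F,4))
A=dict(np.load('pics/s1.png.npz'))
M=np.hstack([cv2.resize(d['pixels'][100:172,150:210],(400,480),interpolation=0) for d in(A,b)])
cv2.imwrite('pics/c6.png',M)
E
```

```text
[[-0.2224 -0.3271  0.0633  0.6208 -0.2576  0.0723]
 [-0.1568 -1.1199  0.134   0.6209 -0.2576  0.0724]
 [-0.7431 -0.1182  0.367   0.6209 -0.2577  0.0725]
 [-0.5509 -0.443  -0.3736  0.6209 -0.2577  0.0726]]
```

View pics/c6.png

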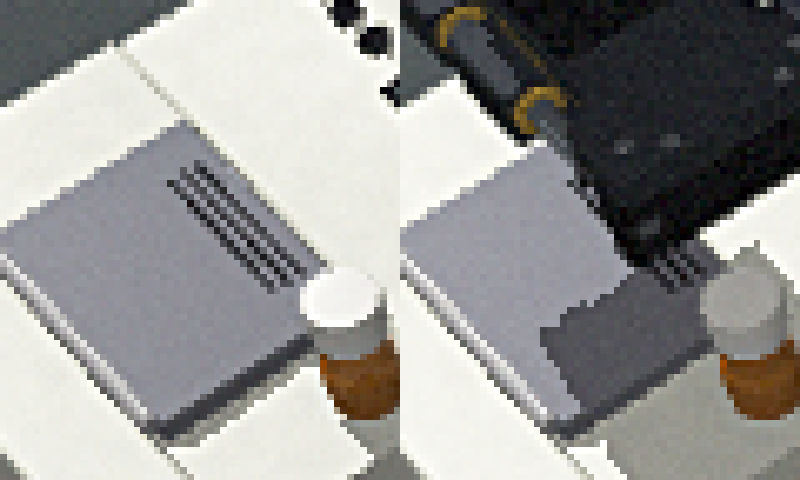

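Still no contact at a reported z of 72 mm, and the ribs have not moved. The body's lower corner shows at about (185.7,139.7) in the scene image, so I'll use its height to estimate the real tip height.

```bash
python3 - <<'E'
from h import *
b=dict(np.load('pics/s5.png.npz'))
for z in np.arange(.13,.23,.01): print(round(z,3),proj(b,[[.6633,-.1662,z],[.588,-.1667,z]]).round(1).tolist())
im=b['pixels'].max(2)
for c in (180,183,185,187,190,200,210): 
    print(c,[int(v) for v in im[100:150,c]])
E
```

```text
0.13 [[193.1, 159.7], [223.9, 137.2]]
0.14 [[192.0, 156.5], [223.2, 133.9]]
0.15 [[190.9, 153.3], [222.4, 130.6]]
0.16 [[189.8, 150.0], [221.6, 127.2]]
0.17 [[188.6, 146.7], [220.8, 123.8]]
0.18 [[187.4, 143.3], [220.0, 120.2]]
0.19 [[186.3, 139.8], [219.2, 116.6]]
0.2 [[185.0, 136.2], [218.3, 113.0]]
0.21 [[183.8, 132.6], [217.4, 109.2]]
0.22 [[182.5, 128.9], [216.6, 105.4]]
180 [26, 19, 26, 20, 18, 12, 50, 35, 46, 31, 39, 35, 36, 33, 35, 38, 45, 40, 33, 38, 48, 27, 41, 33, 40, 34, 35, 23, 18, 15, 9, 24, 24, 132, 172, 170, 165, 162, 164, 158, 161, 160, 159, 168, 72, 83, 88, 94, 91, 90]
183 [12, 25, 19, 20, 33, 46, 37, 34, 44, 38, 39, 40, 46, 35, 41, 37, 38, 35, 39, 37, 46, 68, 95, 33, 44, 43, 33, 40, 35, 32, 41, 14, 4, 9, 21, 9, 9, 43, 68, 172, 174, 166, 76, 81, 84, 94, 88, 90, 89, 88]
185 [14, 22, 21, 35, 37, 42, 40, 38, 37, 31, 42, 39, 40, 34, 32, 43, 37, 38, 38, 39, 36, 39, 42, 38, 44, 36, 44, 29, 30, 30, 33, 19, 14, 21, 36, 23, 9, 22, 5, 9, 94, 90, 96, 87, 87, 95, 95, 87, 94, 89]
187 [24, 14, 42, 37, 36, 32, 42, 37, 48, 31, 39, 41, 44, 40, 45, 33, 33, 33, 35, 35, 36, 39, 30, 40, 39, 31, 33, 32, 39, 30, 17, 14, 20, 61, 65, 30, 24, 18, 26, 25, 53, 96, 87, 92, 90, 87, 89, 91, 86, 88]
190 [29, 37, 36, 43, 38, 40, 39, 37, 37, 47, 37, 39, 39, 39, 47, 34, 41, 40, 44, 41, 71, 71, 48, 36, 31, 32, 45, 34, 23, 14, 24, 19, 12, 21, 21, 4, 32, 63, 70, 13, 75, 102, 40, 50, 94, 90, 87, 91, 88, 87]
200 [37, 42, 41, 41, 42, 45, 35, 37, 36, 37, 39, 44, 44, 41, 34, 35, 36, 38, 33, 38, 36, 31, 12, 22, 22, 14, 10, 20, 17, 7, 11, 179, 255, 248, 243, 242, 248, 252, 136, 152, 163, 156, 156, 162, 156, 158, 157, 164, 164, 149]
210 [56, 62, 70, 33, 42, 55, 75, 36, 37, 39, 40, 35, 35, 26, 33, 30, 24, 16, 15, 11, 6, 12, 19, 8, 28, 174, 255, 246, 242, 243, 244, 242, 242, 240, 240, 241, 240, 241, 243, 241, 241, 240, 242, 247, 255, 157, 161, 147, 154, 157]
```

Visually the body's underside is at about z = 190 mm, so the tips would be near 120 mm, roughly 45 mm above what the state says. The camera and the zero force agree, so I'll continue in 5 mm steps, within the hatch's stroke, and check force at each step.

Emit:
carry_out(
  motion=[
    [[0.0, 0.0, -0.003], 0.0],
    [[0.0, 0.0, -0.005], 0.0],
    [[0.0, 0.0, -0.005], 0.0],
  ],
)

```text
time: 6.1
position: [0.6205, -0.2576, 0.0669]
tool_rot: [2.148, -2.292, -0.001]
ft_force: [0.0, -0.3, -0.9]
grip_width: 0.007
```

Emit:
carry_out(
  motion=[
    [[0.0, 0.0, -0.003], 0.0],
    [[0.0, 0.0, -0.005], 0.0],
    [[0.0, 0.0, -0.005], 0.0],
  ],
)

```text
time: 6.4
position: [0.6205, -0.2576, 0.0619]
tool_rot: [2.148, -2.292, -0.001]
ft_force: [-0.4, -0.5, 0.4]
grip_width: 0.006
```

Emit:
carry_out(
  motion=[
    [[0.0, 0.0, -0.003], 0.0],
    [[0.0, 0.0, -0.005], 0.0],
    [[0.0, 0.0, -0.005], 0.0],
  ],
)

```text
time: 6.7
position: [0.6205, -0.2576, 0.057]
tool_rot: [2.148, -2.292, -0.001]
ft_force: [-0.3, -0.8, -0.8]
grip_width: 0.005
```

Emit:
carry_out(
  motion=[
    [[0.0, 0.0, -0.002], 0.0],
    [[0.0, 0.0, -0.004], 0.0],
    [[0.0, 0.0, -0.004], 0.0],
  ],
)

```text
time: 7.0
position: [0.6206, -0.2576, 0.0531]
tool_rot: [2.148, -2.292, -0.001]
ft_force: [-0.1, -0.3, -0.4]
grip_width: 0.004
```

```bash
python3 - <<'E'
from h import *
b=snap('scene','s6.png');s=get_state();print(s['position'],s['ft_force'])
M=cv2.resize(b['pixels'][90:180,140:240],(800,600),interpolation=cv2.INTER_NEAREST)
M=cv2.resize(b['pixels'][95:175,140:245],(788,600),interpolation=cv2.INTER_CUBIC)
cv2.imwrite('pics/c7.png',np.clip(M.astype(float)**.6*255**.4,0,255).astype(np.uint8))
E
```

```text
[ 0.62070502 -0.25761972  0.05325173] [-0.20351975  0.13752543  0.14501583]
```

View pics/c7.png

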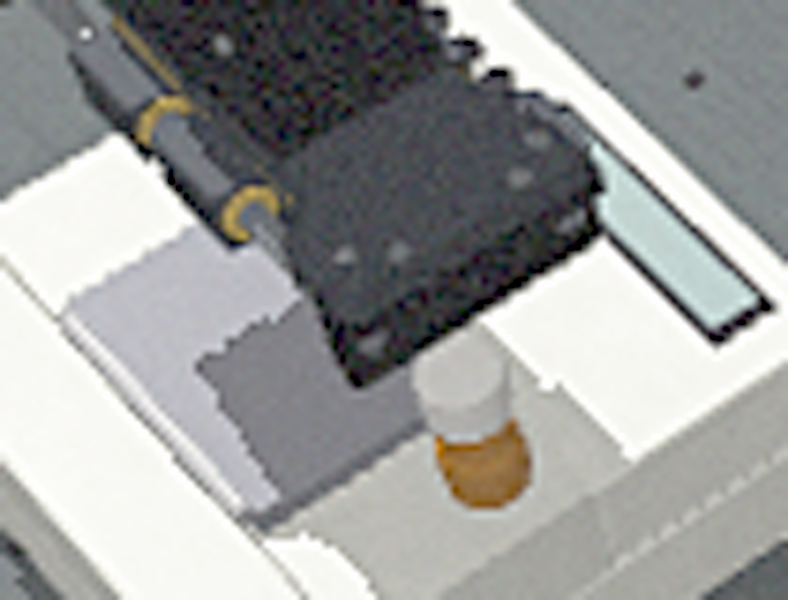

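The body's lower corner is now at (188,146.3), so its underside is at about 171 mm and the tips near 101 mm; the vial cap clears it by about 43 mm. I expect contact at a reported z of about 39 mm.

Emit:
carry_out(
  motion=[
    [[0.0, 0.0, -0.003], 0.0],
    [[0.0, 0.0, -0.005], 0.0],
    [[0.0, 0.0, -0.005], 0.0],
  ],
)

```text
time: 7.35
position: [0.621, -0.2577, 0.0485]
tool_rot: [-2.148, 2.293, -0.0]
ft_force: [-0.1, 0.2, 3.2]
grip_width: 0.005
```

Contact: 3.2 N upward. I'm continuing the same press in small steps until the hard stop.

Emit:
carry_out(
  motion=[
    [[0.0, 0.0, -0.001], 0.0],
    [[0.0, 0.0, -0.0015], 0.0],
    [[0.0, 0.0, -0.0015], 0.0],
  ],
)

```text
time: 7.65
position: [0.621, -0.2577, 0.0472]
tool_rot: [2.148, -2.293, 0.0]
ft_force: [-0.8, 0.4, 3.0]
grip_width: 0.002
```

Emit:
carry_out(
  motion=[
    [[0.0, 0.0, -0.001], 0.0],
    [[0.0, 0.0, -0.0015], 0.0],
    [[0.0, 0.0, -0.0015], 0.0],
  ],
)

```text
time: 7.95
position: [0.6211, -0.2578, 0.0456]
tool_rot: [-2.148, 2.293, -0.001]
ft_force: [-0.7, 0.1, 2.5]
grip_width: 0.008
```

Emit:
carry_out(
  motion=[
    [[0.0, 0.0, -0.001], 0.0],
    [[0.0, 0.0, -0.0015], 0.0],
    [[0.0, 0.0, -0.0015], 0.0],
  ],
)

```text
time: 8.25
position: [0.6212, -0.2577, 0.044]
tool_rot: [-2.148, 2.292, -0.001]
ft_force: [1.1, -0.3, 2.2]
grip_width: 0.008
```

Emit:
carry_out(
  motion=[
    [[0.0, 0.0, -0.0005], 0.0],
    [[0.0, 0.0, -0.001], 0.0],
    [[0.0, 0.0, -0.001], 0.0],
  ],
)

```text
time: 8.55
position: [0.6212, -0.2578, 0.0434]
tool_rot: [-2.148, 2.292, -0.001]
ft_force: [1.0, 0.1, 4.3]
grip_width: 0.003
```

The force has risen to 4.3 N at the end of the stroke (hard stop). Now I lift straight up and back toward the robot.

Emit:
carry_out(
  motion=[
    [[0.0, 0.0, 0.015], 0.0],
    [[0.0, 0.0, 0.045], 0.0],
    [[0.0, 0.0, 0.08], 0.0],
    [[0.0, 0.0, 0.115], 0.0],
    [[-0.01, 0.0, 0.145], 0.0],
    [[-0.035, 0.0, 0.165], 0.0],
    [[-0.07, 0.0, 0.175], 0.0],
    [[-0.105, 0.0, 0.18], 0.0],
    [[-0.13, -0.02, 0.18], 0.0],
    [[-0.15, -0.05, 0.18], 0.0],
    [[-0.16, -0.08, 0.18], 0.0],
    [[-0.16, -0.11, 0.18], 0.0],
    [[-0.16, -0.13, 0.18], 0.0],
    [[-0.16, -0.13, 0.18], 0.0],
    [[-0.16, -0.13, 0.18], 0.0],
    [[-0.16, -0.13, 0.18], 0.0],
    [[-0.16, -0.13, 0.18], 0.0],
    [[-0.16, -0.13, 0.18], 0.0],
    [[-0.16, -0.13, 0.18], 0.0],
    [[-0.16, -0.13, 0.18], 0.0],
  ],
)

```text
time: 10.55
position: [0.4609, -0.3874, 0.2231]
tool_rot: [2.148, -2.292, 0.0]
ft_force: [0.0, -0.2, -0.1]
grip_width: 0.003
```

Emit:
carry_out(
  motion=[
    [[0.0, 0.0, 0.0], 0.0],
    [[0.0, 0.0, 0.0], 0.0],
    [[0.0, 0.0, 0.0], 0.0],
    [[0.0, 0.0, 0.0], 0.0],
    [[0.0, 0.0, 0.0], 0.0],
    [[0.0, 0.0, 0.0], 0.0],
    [[0.0, 0.0, 0.0], 0.0],
    [[0.0, 0.0, 0.0], 0.0],
    [[0.0, 0.0, 0.0], 0.0],
    [[0.0, 0.0, 0.0], 0.0],
  ],
)

```text
time: 11.55
position: [0.4609, -0.3877, 0.223]
tool_rot: [2.148, -2.293, 0.0]
ft_force: [0.0, -0.3, -0.6]
grip_width: 0.0
```

```bash
python3 - <<'E'
from h import *
a=snap('top','t7.png');b=snap('scene','s7.png');s=get_state();print(s['time'],s['position'],s['ft_force'])
cv2.imwrite('pics/c8.png',np.hstack([cv2.resize(a['pixels'][80:280,190:530],(400,235)),cv2.resize(b['pixels'][60:300,90:460],(400,235))]).repeat(1,0))
E
```

```text
11.65 [ 0.46086565 -0.38770925  0.22299831] [-0.08166789  0.7278354  -0.50321639]
```

View pics/c8.png

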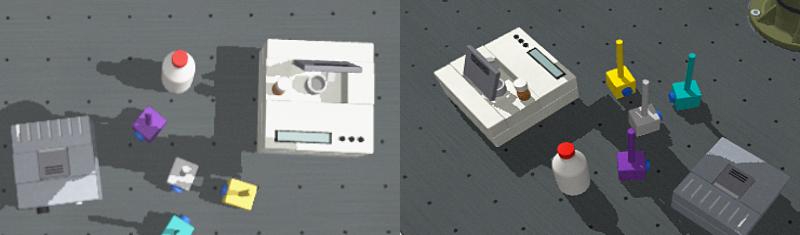

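The hatch is open, with its panel upright at crop (330,66) in the top view and (480,72) in the scene view, and the well exposed. The vial is still standing and the supply hatch is shut. I'll wait a second and compare to see that it stays open.

Emit:
carry_out(
  motion=[
    [[0.0, 0.0, 0.0], 0.0],
    [[0.0, 0.0, 0.0], 0.0],
    [[0.0, 0.0, 0.0], 0.0],
    [[0.0, 0.0, 0.0], 0.0],
    [[0.0, 0.0, 0.0], 0.0],
    [[0.0, 0.0, 0.0], 0.0],
    [[0.0, 0.0, 0.0], 0.0],
    [[0.0, 0.0, 0.0], 0.0],
    [[0.0, 0.0, 0.0], 0.0],
    [[0.0, 0.0, 0.0], 0.0],
    [[0.0, 0.0, 0.0], 0.0],
    [[0.0, 0.0, 0.0], 0.0],
  ],
)

```text
time: 12.85
position: [0.4609, -0.3877, 0.223]
tool_rot: [2.148, -2.293, 0.0]
ft_force: [0.6, 0.8, 0.5]
grip_width: 0.004
```

```bash
python3 - <<'E'
from h import *
b=snap('scene','s8.png')
d7=np.load('pics/s7.png.npz')['pixels'];d1=np.load('pics/s1.png.npz')['pixels'];n=b['pixels']
diff=lambda p,q,r:int((cv2.absdiff(p,q).max(2)[r]>40).sum())
R=dict(hatch=np.s_[90:190,110:230],vial=np.s_[140:165,194:212],mag=np.s_[138:200,300:332],supply=np.s_[195:310,340:450],bottle=np.s_[200:262,228:270])
for k,r in R.items(): print(k,'vs 1s ago',diff(n,d7,r),'vs start',diff(n,d1,r))
s=get_state();print(s['time'],s['ft_force'])
if diff(n,d7,R['hatch'])<10: print(ticket.close_job())
E
```

```text
hatch vs 1s ago 0 vs start 1778
vial vs 1s ago 0 vs start 57
mag vs 1s ago 0 vs start 188
supply vs 1s ago 0 vs start 3582
bottle vs 1s ago 0 vs start 2
12.9 [ 0.76428282 -1.0509972   0.43229677]
the job is handed in; nothing more can be done
None
```

The reader's hatch is open and stays open by itself. I pressed it once with the closed fingertips until it hit its stop (4.3 N), then lifted the hand clear. I handed the job in at 12.9 s of the 29 s allowed.

**Last checks:** Two scene pictures 1.2 s apart showed no change at the hatch, vial, magnetic base, supply or wash bottle. In the last picture I viewed, the vial was standing and the supply's hatch was shut. The force reading on the hand was within its noise (about 1 N).

**What disagreed:**
- **Height reading:** the reported TCP height was about 35–40 mm lower than the real fingertips. Contact came at a reported z of about 50 mm, although the hatch top is at 87 mm. I went by the cameras and the force reading, which agreed that nothing touched before then.
- **Comparison with the start:** pixels at the vial, magnetic base and supply differ from the first picture. I put this down to the arm's moved shadow, because nothing looked out of place, but I did not measure their positions again.

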